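# Hold a lifting lug over its weld pad

### The job

Get the lifting lug ready for tacking. First take the wire brush off the weld pad and lay it flat on its side inside the wide tray compartment, and let go of it; then pick up the long-footed lug by its fin, carry it over the top of the fence, and hold it level about 10 mm above the pad, centred over it with the long edges of foot and pad parallel. Do not let the lug touch the fence or the bed plate with its pad and studs, leave the other loose things where they are, and finish still holding the lug there in the gripper: do not lower it or let go.

Things in the scene. Friction and masses are not known exactly. Their poses are not given: they have to be found in the camera images.
- workpiece: Fixed steel bed plate, 180 x 140 mm (its x, y) and 10 mm thick, flat on the table. In its middle stands a raised rectangular weld pad, 90 x 50 mm (x, y), whose top is 35 mm above the table. Near the corners, at x = +-72, y = +-57 mm, stand four upright steel studs of 10 mm diameter whose tops are 55 mm above the table. Origin: centre of the underside.
- pad_top (a point): Centre of the weld pad's top face, 35 mm above the table; x along the pad's 90 mm edges, y along its 50 mm edges, z up.
- fence: Fixed fence: a flat bare steel bar standing on edge, 280 mm long (its x), 8 mm thick (y), top 80 mm above the table, with a grey magnet foot 40 x 30 x 30 mm (x, y, z) centred 115 mm from the middle at each end. It stands between the bed plate (its -y side) and the lugs (its +y side). Origin: centre of the underside.
- lug: The long-footed lug, loose, bare steel, 0.3 to 0.5 kg: a flat foot 90 x 50 x 6 mm (x, y, z) with an upright fin on its middle, 50 mm long (x), 10 mm thick (y), round-topped (25 mm radius, with an eye), top 63 mm above the underside. It stands on its foot on the table. Origin: centre of the foot's underside; its centre of mass is on the axis above it. The fin is meant to be gripped across its 10 mm thickness from above.
- short_lug: Another lug, to be left alone: loose, bare steel, square foot 50 x 50 x 6 mm and a square-topped fin 36 mm long (x), 10 mm thick (y), top 50 mm above the underside. Origin: centre of the foot's underside. The two lugs stand beyond the fence on the robot's left; which is nearer the robot varies.
- brush: Wire brush, loose, about 0.1 kg, lying on its side on top of the weld pad. Straight wooden bar 200 mm long (x), 22 mm wide (y), 18 mm thick (z); dark bristles stand out 16 mm from the bar's +y edge from x = 25 to 95 mm, 14 mm thick. Origin: centre of the wooden bar's underside. The centre of mass is about 10 mm towards the bristles' end from it; the bar is free of bristles at its middle and can be gripped there across its 22 mm.
- brush_mid (a point): Centre of the brush's wooden bar (9 mm above the brush's origin), axes as the brush's.
- tray: Fixed sheet-metal tray, 244 x 152 mm outside (its x, y), walls 4 mm thick and 20 mm high above the table, floor 4 mm thick, with one lengthwise divider. The compartment on its -y side is the wide one, 236 x 84 mm inside (x, y), empty; the one on its +y side is 236 x 56 mm inside and holds the scraper. Origin: centre of the underside.
- brush_slot (a point): Centre of the wide compartment's floor, 4 mm above the table; x along its 236 mm length, y across its 84 mm width, z up.
- scraper: Scraper with a black rubber handle, 180 mm long, 14 mm thick, lying in the narrow tray compartment; leave it alone.
- pipe_offcut: Short piece of steel pipe standing on end, 60 mm diameter, 45 mm high, on the far part of the table; leave it alone. Origin: centre of the underside.
- tin: Small grey tin, 60 mm diameter, 70 mm high, on the far part of the table; leave it alone. Origin: centre of the underside.

How it is judged:
On the way, in this order (a step that is already met when the one before it is completed fails the run):
1. the brush lies flat in the wide tray compartment, let go (x of brush_mid in the frame of brush_slot between -0.02 and 0.02 m and y of brush_mid in the frame of brush_slot between -0.032 and 0.032 m and z of brush_mid in the frame of brush_slot between 0.005 and 0.0135 m and angle between the z axis of brush_mid and the z axis of brush_slot, either way round below 0.15 rad and angle between the x axis of brush_mid and the x axis of brush_slot, either way round below 0.25 rad and linear speed of brush below 0.02 m/s and contact force between brush and the fingers below 0.1 N), for 0.2 s.
2. the lug passes over the fence, its underside above the fence's top (z of lug in the frame of fence above 0.08 m and y of lug in the frame of fence between -0.04 and 0.04 m and x of lug in the frame of fence between -0.16 and 0.16 m), for 0.02 s.
At the end, for the whole second after the job is handed in: The gripper holds the lug still and level (0.1 rad), touching nothing else, 4 to 18 mm above the pad, within 9 mm of its centre and 0.12 rad of its direction; the brush rests flat on the wide compartment's floor, its bar's centre within 32 mm across and 20 mm along of the middle (x of brush_mid in the frame of brush_slot between -0.02 and 0.02 m and y of brush_mid in the frame of brush_slot between -0.032 and 0.032 m and z of brush_mid in the frame of brush_slot between 0.005 and 0.0135 m and angle between the z axis of brush_mid and the z axis of brush_slot, either way round below 0.15 rad and angle between the x axis of brush_mid and the x axis of brush_slot, either way round below 0.25 rad and linear speed of each of brush, lug below 0.02 m/s and z of lug in the frame of pad_top between 0.004 and 0.018 m and horizontal distance between lug and pad_top below 0.009 m and angle between the x axis of lug and the x axis of pad_top, either way round below 0.12 rad and angle between lug's own z axis and vertical below 0.1 rad and contact force between lug and the fingers above 1 N and contact force between lug and workpiece below 0.1 N and contact force between lug and fence below 0.1 N); the arm keeps its last pose, push and grip.
It fails at once if the lug touches the fence (contact force between lug and fence above 0.5 N).
It fails at once if the lug touches the bed plate, its pad or a stud (contact force between lug and workpiece above 0.5 N).
It fails at once if the short lug, scraper, pipe or tin is moved more than 20 mm (distance of any of short_lug, scraper, pipe_offcut, tin from where it was at the start of the episode above 0.02 m).
It also fails if it takes over 64 s, if anything falls off the work surface, if the arm or the gripper's body presses on something with over 40 N, if the wrist force passes 120 N, or if a joint passes its speed limit or range.

### The arm

A 7-joint arm with a two-finger parallel gripper is mounted at the origin on the work surface. World frame = base frame: x ahead of the robot, y to its left, z up, the work surface at z = 0. Lengths are in m, angles in rad, forces in N, time in s.
With the tool pointing down it reaches from about 0.425 to 0.925 m from the base axis. Payload 6.8 kg.
Tool frame: the origin (TCP) lies midway between the tips of the shut fingers; the grasp point (between the pads) lies 19 mm behind it; x points along the fingers, y is the direction in which the jaws open and shut, and the axes are right-handed (so a half turn about x gives the same grasp; the last joint's range is limited). The gripper opens to 85 mm and grips with 20 to 120 N. Pads are 22 mm wide; open, the fingers measure 114 mm over their backs; the gripper's body (76 mm by 85 mm) begins 54 mm behind the grasp point. The pads swing forward as they close: fully open they stand 13 mm farther back than shut.
Start: joints at [1.044, 0.477, 0.022, 1.555, -0.011, 1.109, -0.083], TCP at [0.275, -0.617, 0.231] pointing down, gripper open.
Joint ranges: [-2.96, 2.96], [-0.34, 2.1], [-1.41, 1.46], [0.24, 2.44], [-1.37, 4.51], [0.17, 1.92], [-2.96, 2.96]. Speed limits (rad/s): [2.39, 2.39, 3.14, 3.14, 3.14, 3.14, 3.14].

### API

Orientations are given as a 3x3 rotation matrix whose columns are the frame's x, y, z axes.
In Python, from station import r gives the robot as it stands.
- The arm moves only by the tool send_rows, never from a script. Its argument "steps" is a list of rows, each a list of 7 numbers: the shift along the tool's x, y, z in mm, then the turn, a rotation vector about the tool's x, y, z in degrees, then the gripper's target within -1 to 1 (shut at 1, half-way at 0, fully open at -1). A call has 1 to 20 rows; each row shifts and turns the commanded pose from where the row before left it, along the tool's axes as they then stand; what a row does not reach is not made up. A row lasts 1/10 s, in which the tool goes at most 50 mm and 8.59 degrees, less where a joint would pass 70% of its speed; a pose out of reach is approached as far as the arm can. A call is refused whole if a number of a shift passes 50 or a number of a turn 8.59, either way. A call with a gripper value outside its range is refused whole. The fingers move at their own pace and stop on an object; "grip_force" is the grip in N (left out, the last holds). Time passes only in rows, so rows that do not move let the fingers close. It gives the time, the measured TCP pose, the force and the opening at its end, in the units of the state.
- r.sense(): the state, without advancing time (a new reading comes with each control period).
- r.read_camera(name): name is "scene" or "side" or "wrist"; returns (picture, depth): 400x640x3 uint8, red, green, blue; 400x640 float32, m along the optical axis (not along the pixel's ray), 0 where there is no reading.
- r.calibration(name): a dict with "fov_y" (degrees; the focal length in pixels is half the picture's height over the tangent of half this angle, whatever the lens; pixels are square), "cx", "cy" (the principal point, pixels), "world_from_camera" (4x4, takes a point from camera to world coordinates). Camera axes: x right, y down, z forward; pixel columns grow to the right and rows downward; lengths in m; the calibration is good to about 2 mm. A picture is of the moment at which its call begins: read the wrist's pose just before it. calibration takes no time and is no camera call; for the wrist camera it gives the pose at the moment of the call.
- r.sign_off(): hands the job in, once; it reports no verdict.
The state is a dict: "time": time; "q": joint angles; "dq": joint speeds; "joint_torque": joint torques, N m; "tool_pos": TCP position; "ee_rot": TCP orientation; "force": force on the tool from outside, world axes, zero at the start; "torque": the same for the moment, N m; "opening": finger opening in m.
Only numpy, scipy, OpenCV 4.12 (cv2) and the standard library are available. Lean on these libraries where they do the work, as an engineer would, in place of code of your own. Each camera call takes 0.05 s, during which the arm holds its last target.

## Working session

There is one attempt and no reset: what is moved stays moved. The work goes in short steps, Python scripts to look and compute and a tool call to move; the robot and the scene stay as the last step left them, time stands still between calls to the robot, and variables do not carry over. Pictures are saved under pics/ and viewed, and the job is handed in when it is done.

Besides the shell and the picture viewer there is one more tool, called after "Request:" as name(argument=value, ...) on one line, values as JSON. send_rows: Moves the arm, as the interface text tells. Its arguments: {"type":"object","properties":{"steps":{"type":"array","items":{"type":"array","items":{"type":"number"}}},"grip_force":{"type":"number"}},"required":["steps"]}

```bash
mkdir -p pics; ls
cat > h.py <<'E'
import numpy as np, cv2
from station import r
def snap(name,fn):
    c=r.calibration(name); im,d=r.read_camera(name)
    cv2.imwrite('pics/'+fn+'.png',im[:,:,::-1]); np.savez('pics/'+fn+'.npz',im=im,d=d,T=c['world_from_camera'],f=200/np.tan(np.radians(c['fov_y']/2)),cx=c['cx'],cy=c['cy'])
    return im,d,c
def load(fn): return np.load('pics/'+fn+'.npz')
def cloud(z):
    d=z['d'];v,u=np.mgrid[0:400,0:640]
    P=np.stack([(u-z['cx'])/z['f']*d,(v-z['cy'])/z['f']*d,d],-1)
    W=P@z['T'][:3,:3].T+z['T'][:3,3]; W[d==0]=np.nan
    return W
def ray(z,u,v,h):
    p=np.array([(u-z['cx'])/z['f'],(v-z['cy'])/z['f'],1.]); D=z['T'][:3,:3]@p; o=z['T'][:3,3]
    return o+D*(h-o[2])/D[2]
E
python3 - <<'E'
from h import *
np.set_printoptions(precision=4,suppress=True)
s=r.sense();print(s)
for n in('scene','side','wrist'):
    im,d,c=snap(n,n+'0');print(n,c,(d>0).mean())
E
```

```text
pics
{'time': 0.0, 'q': array([ 1.0439,  0.4778,  0.0224,  1.5564, -0.0115,  1.1093, -0.0831]), 'dq': array([ 0.0002,  0.0001, -0.0005, -0.0001,  0.0005, -0.0006, -0.0005]), 'joint_torque': array([ -0.0006, -59.6465,   1.6081, -28.1203,   0.0125,   0.0092,
        -0.    ]), 'tool_pos': array([ 0.2742, -0.6161,  0.2303]), 'ee_rot': array([[-0.0009,  0.4066, -0.9136],
       [ 0.0017, -0.9136, -0.4066],
       [-1.    , -0.0019,  0.0002]]), 'force': array([ 0.7206, -0.9938,  0.5229]), 'torque': array([ 0.0291, -0.0017,  0.0037]), 'opening': 0.08518967046734607}
scene {'fov_y': 45.99810434706706, 'cx': 322.5166370030802, 'cy': 198.22555327899815, 'world_from_camera': array([[ 0.3405,  0.5127, -0.7881,  1.4459],
       [ 0.9402, -0.1845,  0.2862, -0.3434],
       [ 0.0014, -0.8385, -0.5449,  0.6518],
       [ 0.    ,  0.    ,  0.    ,  1.    ]])} 0.9956796875
side {'fov_y': 49.05406549935028, 'cx': 317.5552220266958, 'cy': 201.46520662483132, 'world_from_camera': array([[ 0.9352, -0.2505,  0.2503,  0.3644],
       [-0.354 , -0.6785,  0.6436, -0.6272],
       [ 0.0086, -0.6905, -0.7232,  0.7542],
       [ 0.    ,  0.    ,  0.    ,  1.    ]])} 0.9961484375
wrist {'fov_y': 61.35824425447148, 'cx': 317.2013324443275, 'cy': 193.4511710867325, 'world_from_camera': array([[ 0.4061, -0.8714, -0.2752,  0.3444],
       [-0.9138, -0.3881, -0.1197, -0.5843],
       [-0.0025,  0.3001, -0.9539,  0.3724],
       [ 0.    ,  0.    ,  0.    ,  1.    ]])} 0.996125
```

View pics/scene0.png

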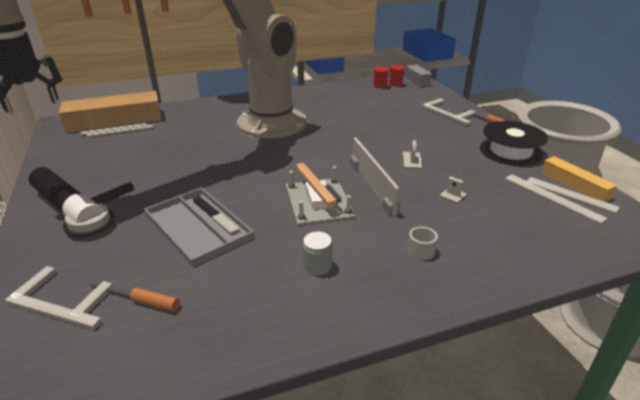

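View pics/side0.png

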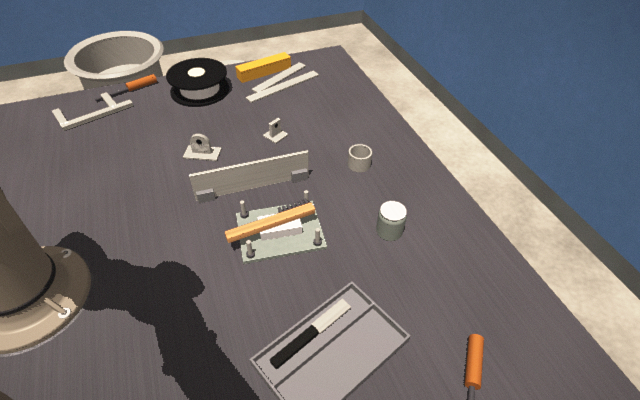

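View pics/wrist0.png

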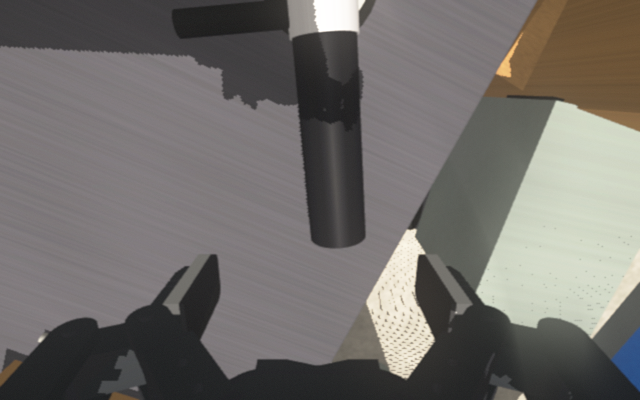

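The scene shows: the brush lying diagonally on the pad (side view from 228,238 to 315,208, bristles at its far right end), the long lug at side (202,148), nearer the robot than the short lug (275,130), and the tray at (330,345) with its scraper compartment on the robot's side. Next I'll measure them.

Run:
```python
from h import *
np.set_printoptions(precision=4,suppress=True)
for n in('side0','scene0'):
    z=load(n);W=cloud(z);im=z['im'];hsv=cv2.cvtColor(im,cv2.COLOR_RGB2HSV)
    X,Y,Z=W[...,0],W[...,1],W[...,2]
    t=(abs(X-0.6)<0.5)&(abs(Y)<0.5)
    print(n,'table z',np.nanmedian(Z[t]), 'low noise', np.nanpercentile(Z[t],[5,25,50,75]))
    def rep(nm,m):
        m=m&~np.isnan(Z); m8=m.astype(np.uint8)
        k,l,st,_=cv2.connectedComponentsWithStats(m8)
        for i in range(1,k):
            if st[i,4]<12: continue
            P=W[l==i]; (c,s,a)=cv2.minAreaRect((P[:,:2]*1000).astype(np.float32))
            print(nm,st[i],'min',P.min(0),'max',P.max(0),'med',np.median(P,0),'rect',np.round(c,1),np.round(s,1),round(a,1))
    h=hsv[...,0];s=hsv[...,1]
    ws=(X>0.3)&(X<0.95)&(Y>-0.45)&(Y<0.45)
    rep('wood',ws&(h>5)&(h<22)&(s>120)&(Z>0.03)&(Z<0.08))
    rep('above6',ws&(Z>0.006)&(Z<0.2))
    rep('above60',ws&(Z>0.06)&(Z<0.2))
```

```text
side0 table z 0.0012898800791531495 low noise [-0.0012  0.0002  0.0013  0.0027]
wood [225 203  90  40 889] min [ 0.3948 -0.0375  0.0346] max [0.5939 0.0065 0.0574] med [ 0.488  -0.0226  0.0525] rect [493.9 -14.3] [199.   32.3] 4.9
above6 [263 118  25  25 275] min [0.5717 0.2858 0.006 ] max [0.6346 0.3371 0.0543] med [0.602  0.3132 0.0201] rect [603.9 317.3] [50.9 49.2] 26.2
above6 [184 134  37  26 588] min [0.3538 0.2718 0.006 ] max [0.4491 0.353  0.0655] med [0.4005 0.3067 0.0176] rect [400.1 309.7] [52.2 91.2] 63.6
above6 [348 144  24  28 550] min [0.7405 0.0983 0.0068] max [0.7998 0.1619 0.0491] med [0.7702 0.1231 0.0307] rect [770.8 128.2] [61.  57.9] 49.3
above6 [ 189  150  120   52 3138] min [0.3546 0.1206 0.006 ] max [0.6347 0.2364 0.0843] med [0.4876 0.1393 0.0468] rect [496.1 181.3] [112.5 280.3] 87.8
above6 [ 225  190  102   73 4328] min [ 0.3946 -0.0951  0.0061] max [0.6107 0.068  0.0578] med [ 0.5041 -0.0321  0.0138] rect [500.3 -13.4] [144.2 207.7] 81.7
above6 [376 201  30  40 951] min [ 0.711  -0.1289  0.0065] max [ 0.7683 -0.069   0.0737] med [ 0.7322 -0.112   0.0609] 
[... 2515 characters left out ...]
.1591 0.0464] med [0.7772 0.1267 0.0287] rect [772.4 127.7] [60.5 60.3] 82.7
above6 [ 303  232   29   42 1071] min [ 0.7133 -0.1294  0.006 ] max [ 0.7737 -0.0701  0.0716] med [ 0.7607 -0.1051  0.0549] rect [ 744.9 -100.3] [58.6 58.2] 40.0
above6 [137 288  43  24 570] min [ 0.7094 -0.4499  0.006 ] max [ 0.7785 -0.379   0.0265] med [ 0.7521 -0.4166  0.0206] rect [ 744.  -420.9] [86.4 26.6] 54.4
above60 [354 138  45  57 459] min [0.3551 0.1303 0.0601] max [0.6353 0.1515 0.0811] med [0.5199 0.138  0.0737] rect [495.2 140.5] [ 10.7 280.4] 87.6
above60 [304 232  27  21 442] min [ 0.7133 -0.1268  0.0601] max [ 0.7699 -0.0709  0.0716] med [ 0.7461 -0.1009  0.0678] rect [742.5 -99.5] [53.8 54. ] 42.0
```

Run:
```python
import cv2
a=cv2.imread('pics/side0.png')
b=cv2.resize(a[110:290,170:430],None,fx=3,fy=3,interpolation=cv2.INTER_CUBIC);cv2.imwrite('pics/c1.png',b)
b=cv2.resize(a[270:400,230:430],None,fx=4,fy=4,interpolation=cv2.INTER_CUBIC);cv2.imwrite('pics/c2.png',b)
```

```text
(no output)
```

View pics/c1.png

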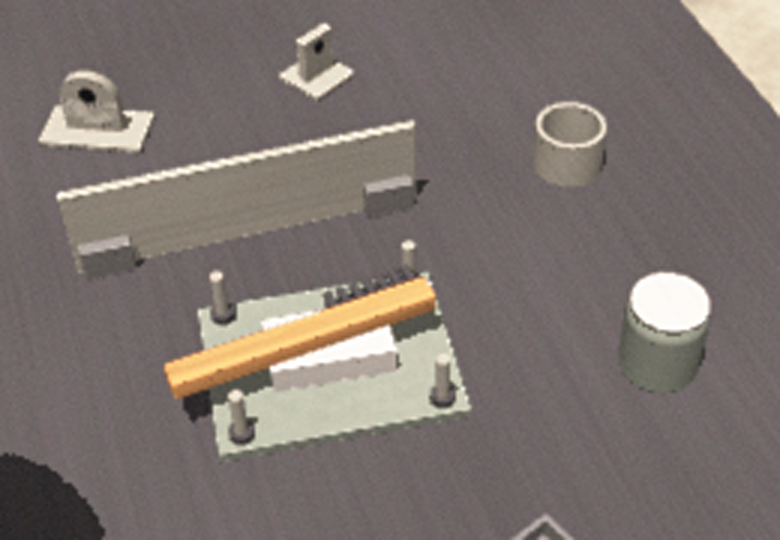

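View pics/c2.png

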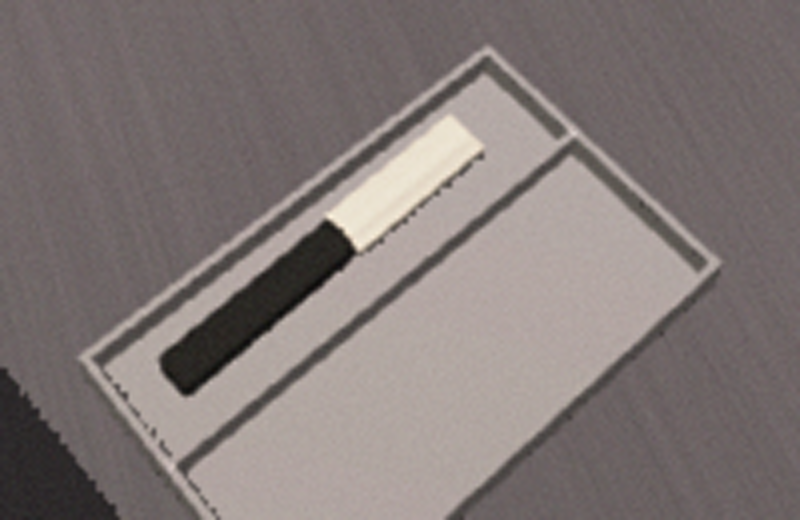

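```bash
cat >> h.py <<'E'
def go(p,yaw=None):
    """delta to TCP p, with tool-y azimuth yaw (deg): turn about tool x, then shift in the tool frame after the turn and before it"""
    s=r.sense();R=s['ee_rot'];d=np.array(p)-s['tool_pos']
    a=np.degrees(np.arctan2(R[1,1],R[0,1])); t=0 if yaw is None else -((yaw-a+180)%360-180)
    import scipy.spatial.transform as T
    R2=R@T.Rotation.from_rotvec([np.radians(t),0,0]).as_matrix()
    np.set_printoptions(precision=4,suppress=True)
    print('t',round(s['time'],2),'tcp',s['tool_pos'],'yaw',round(a,2),'tilt',R[2,1:],'open',round(s['opening'],4),'F',s['force'])
    print('turn',round(t,2),'shift after turn',np.round(R2.T@d*1000,1),'before',np.round(R.T@d*1000,1))
E
python3 -c "
from h import *
go([.496,-.0205,.15],-85.2)"
```

```text
t 0.15 tcp [ 0.2744 -0.6163  0.2306] yaw -66.0 tilt [-0.0013  0.    ] open 0.0856 F [ 0.5798 -0.3732  0.6161]
turn 19.2 shift after turn [  81.2 -575.  -270.7] before [  81.2 -454.  -444.8]
```

Request:
send_rows(steps=[[0, 0, 0, 6.4, 0, 0, -1], [0, 0, 0, 6.4, 0, 0, -1], [0, 0, 0, 6.4, 0, 0, -1], [0, -38.3, -18, 0, 0, 0, -1], [0, -38.3, -18, 0, 0, 0, -1], [0, -38.3, -18, 0, 0, 0, -1], [0, -38.3, -18, 0, 0, 0, -1], [0, -38.3, -18, 0, 0, 0, -1], [0, -38.3, -18, 0, 0, 0, -1], [0, -38.3, -18, 0, 0, 0, -1], [0, -38.3, -18, 0, 0, 0, -1], [0, -38.3, -18, 0, 0, 0, -1], [0, -38.3, -18, 0, 0, 0, -1], [0, -38.3, -18, 0, 0, 0, -1], [0, -38.3, -18, 0, 0, 0, -1], [0, -38.3, -18, 0, 0, 0, -1], [0, -38.3, -18, 0, 0, 0, -1], [0, -38.3, -18, 0, 0, 0, -1], [0, 0, 0, 0, 0, 0, -1]])

```text
time: 2.05
tool_pos: [0.497, -0.015, 0.2315]
ee_rot: [[0.001, 0.093, -0.996], [0.003, -0.996, -0.093], [-1.0, -0.003, -0.002]]
force: [-0.4, -1.1, -0.5]
opening: 0.0857
```

```bash
python3 -c "
from h import *
go([.496,-.0205,.15],-85.2);snap('wrist','w1')"
```

```text
t 2.05 tcp [ 0.497  -0.015   0.2315] yaw -84.68 tilt [-0.0028 -0.0017] open 0.0857 F [-0.3824 -1.1452 -0.5185]
turn 0.52 shift after turn [81.5  5.6  1.6] before [81.5  5.6  1.7]
```

View pics/w1.png

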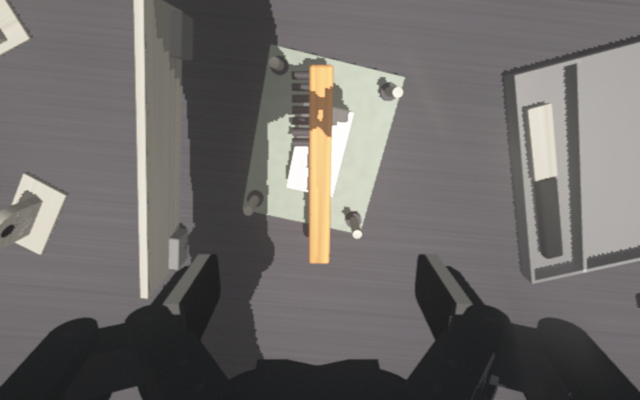

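The wrist view shows the brush vertical at (320,65)-(320,262), the bed plate turned about 10° relative to it, its corners at (270,45), (405,77), (360,235), (245,212), and the fence edge at x≈140.

```bash
cat > m.py <<'E'
from h import *
import sys
z=load(sys.argv[1]);im=z['im'];hsv=cv2.cvtColor(im,cv2.COLOR_RGB2HSV);W=cloud(z)
h,s,v=hsv[...,0],hsv[...,1],hsv[...,2]
def rect(m,hh,nm):
    cs=cv2.findContours(m.astype(np.uint8),cv2.RETR_EXTERNAL,cv2.CHAIN_APPROX_NONE)[0]
    c=max(cs,key=cv2.contourArea)
    P=np.array([ray(z,a,b,hh)[:2] for a,b in c[:,0,:]])
    (cc,ss,a)=cv2.minAreaRect((P*1000).astype(np.float32)); print(nm,np.round(cc,1),np.round(ss,1),round(a,1),len(c))
    return P
rect((h>5)&(h<22)&(s>120),.053,'brush')
print('brush z',np.nanmedian(W[...,2][(h>5)&(h<22)&(s>120)]))
E
python3 m.py w1
python3 - <<'E'
from h import *
z=load('w1');W=cloud(z);Z=W[...,2];X=W[...,0];Y=W[...,1]
print('table',np.nanmedian(Z[(Y>-.2)&(Y<-.13)]))
ws=(X>.38)&(X<.63)&(Y>-.12)&(Y<.09)
def rr(nm,m):
    k,l,st,_=cv2.connectedComponentsWithStats(m.astype(np.uint8))
    for i in range(1,k):
        if st[i,4]<10: continue
        P=W[l==i];c,s,a=cv2.minAreaRect((P[:,:2]*1000).astype(np.float32));print(nm,st[i],np.median(P,0),np.round(c,1),np.round(s,1),round(a,1))
rr('plate',ws&(Z>.006)&(Z<.016))
rr('pad',ws&(Z>.03)&(Z<.040))
rr('>45',ws&(Z>.046))
for nm,C,hh in (('plate',[(270,45),(405,77),(360,235),(245,212)],.01),):
    P=np.array([ray(z,a,b,hh)[:2] for a,b in C]);print(P*1000,P.mean(0))
E
```

```text
brush [549.8 -11.1] [10.   5.6] 5.3 27
brush z 0.05200855935934351
table -0.0005728420197618211
plate [  243    44   162   189 13784] [ 0.52304075 -0.02412467  0.00946291] [512.5 -13.5] [140.4 180.2] 82.5
pad [276  63   7   7  11] [0.58774534 0.03048634 0.03431825] [588.8  30.8] [1.8 7.8] 50.6
pad [388  87   4  10  20] [ 0.57607456 -0.0750041   0.03513833] [576.1 -75.6] [8.4 2.8] 6.7
pad [304 103   6   3  18] [0.55721429 0.00273459 0.03447375] [557.2   2.7] [1.9 4.9] 5.4
pad [ 331  108   23   89 1022] [ 0.52789415 -0.03245975  0.03440841] [511.4 -36.3] [90.4 19.8] 3.9
pad [301 114   9   4  29] [0.54639496 0.00336466 0.03439078] [546.4   3.4] [2.5 8. ] 5.4
pad [299 125  10   3  30] [0.53589207 0.00393069 0.03422339] [535.9   4. ] [2.2 9. ] 5.4
pad [296 136  13   3  34] [0.52515354 0.00398729 0.03474765] [525.4   4.4] [ 1.5 11.9] 5.8
pad [287 147  22  45 791] [0.49038999 0.00463141 0.03453714] [491.4   6.6] [46.8 22.1] 4.2
pad [248 199  10   7  31] [0.45267033 0.05078389 0.03478122] [452.   51.1] [8.9 3.2] 69.0
pad [351 221   9   9  34] [ 0.43761064 -0.05873946  0.03567344] [436.  -59.3] [4.9 9.8] 26.9
>45 [269  57  12  12 114] [0.59106671 0.03300346 0.05389831] [591.1  33.6] [9.5 9.3] 80.0
>45 [ 292   65   42  199 5389] [ 0.52307824 -0.01327271  0.05210756] [493.3  -8.5] [198.8  38. ] 4.8
>45 [391  87  12  11 111] [ 0.5762755  -0.07830937  0.05403643] [576.2 -78.9] [8.9 9.1] 6.6
>45 [244 204  11  12  98] [0.45006547 0.05192494 0.05413465] [449.  52.] [9.5 9. ] 3.1
>45 [352 227  10  12  92] [ 0.43511758 -0.05990775  0.05419562] [434.2 -60.1] [8.8 9.6] 73.3
>45 [    0   254   640   146 42870] [ 0.50776495 -0.01342871  0.30285423] [501.2 -13.8] [ 33.4 149.5] 5.2
[[609.26993632  44.27020859]
 [591.86528929 -94.31917053]
 [413.44334505 -71.44985697]
 [429.6914946   64.01451049]] [ 0.51106752 -0.01437108]
```

Request:
send_rows(steps=[[20, 2.8, 2.2, 0.5, 0, 0, -1], [40, 0, 0, 0, 0, 0, -1], [40, 0, 0, 0, 0, 0, -1], [40, 0, 0, 0, 0, 0, -1], [30, 0, 0, 0, 0, 0, -1], [15, 0, 0, 0, 0, 0, -1], [7, 0, 0, 0, 0, 0, -1], [0, 0, 0, 0, 0, 0, -1], [0, 0, 0, 0, 0, 0, -1]])

```text
time: 3.0
tool_pos: [0.4941, -0.0252, 0.04]
ee_rot: [[0.001, 0.074, -0.997], [-0.0, -0.997, -0.074], [-1.0, 0.0, -0.001]]
force: [0.9, -0.3, 1.2]
opening: 0.0857
```

```bash
python3 -c "
from h import *
go([.495,-.018,.039],-85.2);snap('wrist','w2')"
```

```text
t 3.0 tcp [ 0.4941 -0.0252  0.04  ] yaw -85.75 tilt [ 0.0004 -0.0011] open 0.0857 F [ 0.9074 -0.2795  1.2115]
turn -0.55 shift after turn [ 1.  -7.1 -1.5] before [ 1.  -7.1 -1.4]
```

View pics/w2.png

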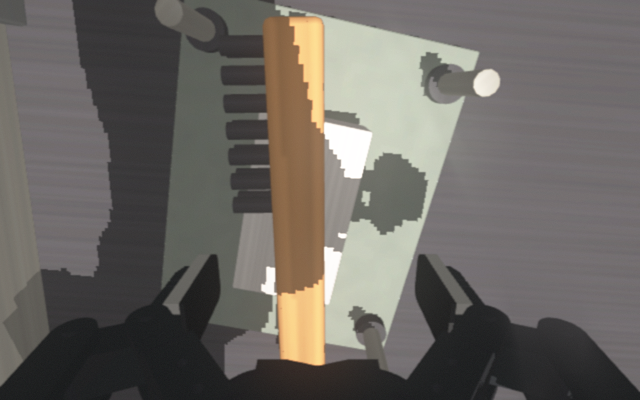

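Request:
send_rows(steps=[[1.5, -4, 0, -0.5, 0, 0, -1], [0, -3, 0, 0, 0, 0, -1], [0, 0, 0, 0, 0, 0, 0], [0, 0, 0, 0, 0, 0, 1], [0, 0, 0, 0, 0, 0, 1], [0, 0, 0, 0, 0, 0, 1], [0, 0, 0, 0, 0, 0, 1], [0, 0, 0, 0, 0, 0, 1], [0, 0, 0, 0, 0, 0, 1], [0, 0, 0, 0, 0, 0, 1]], grip_force=35)

```text
time: 4.05
tool_pos: [0.4932, -0.0177, 0.038]
ee_rot: [[0.0, 0.083, -0.997], [-0.0, -0.997, -0.083], [-1.0, 0.0, -0.0]]
force: [-0.0, -0.2, 3.9]
opening: 0.0213
```

```bash
python3 -c "
from h import *
go([.495,-.018,.039],-85.2);snap('wrist','w3')"
```

```text
t 4.05 tcp [ 0.4932 -0.0177  0.038 ] yaw -85.21 tilt [ 0.0001 -0.0003] open 0.0213 F [-0.0179 -0.2273  3.929 ]
turn -0.01 shift after turn [-1.   0.4 -1.8] before [-1.   0.4 -1.8]
```

View pics/w3.png

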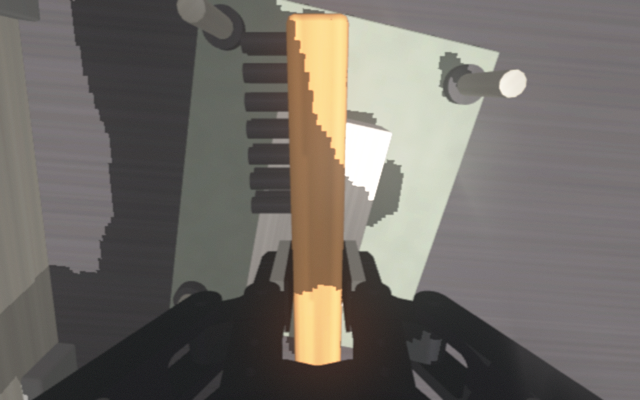

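Request:
send_rows(steps=[[-20, 0, 0, 0, 0, 0, 1], [-40, 0, 0, 0, 0, 0, 1], [-40, 0, 0, 0, 0, 0, 1], [-10, 20, 0, 0, 0, 0, 1], [0, 40, -1, 0, 0, 0, 1], [0, 40, -1, 0, 0, 0, 1], [0, 40, -1, 0, 0, 0, 1], [0, 40, -1, 0, 0, 0, 1], [0, 40, -1, 0, 0, 0, 1], [0, 40, 0, 0, 0, 0, 1], [0, 40, 0, 0, 0, 0, 1], [0, 28, 0, 0, 0, 0, 1], [0, 0, 0, -5, 0, 0, 1], [0, 0, 0, -5, 0, 0, 1], [0, 0, 0, -5, 0, 0, 1], [0, 0, 0, 0, 0, 0, 1], [0, 0, 0, 0, 0, 0, 1]])

```text
time: 5.8
tool_pos: [0.5251, -0.3439, 0.1472]
ee_rot: [[-0.001, 0.336, -0.942], [0.001, -0.942, -0.336], [-1.0, -0.001, 0.001]]
force: [0.9, 0.6, -0.8]
opening: 0.021
```

```bash
python3 -c "
from h import *
snap('side','s2')
go([.525,-.344,.007],-70);snap('wrist','w4')"
```

```text
t 5.85 tcp [ 0.5252 -0.3439  0.1474] yaw -70.33 tilt [-0.0005  0.0004] open 0.0209 F [ 0.0786  0.0121 -1.8691]
turn -0.33 shift after turn [140.4   0.1   0.1] before [140.4   0.1   0.1]
```

View pics/w4.png

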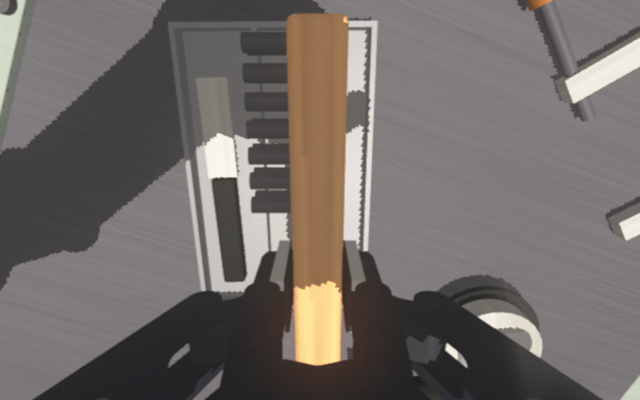

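View pics/s2.png

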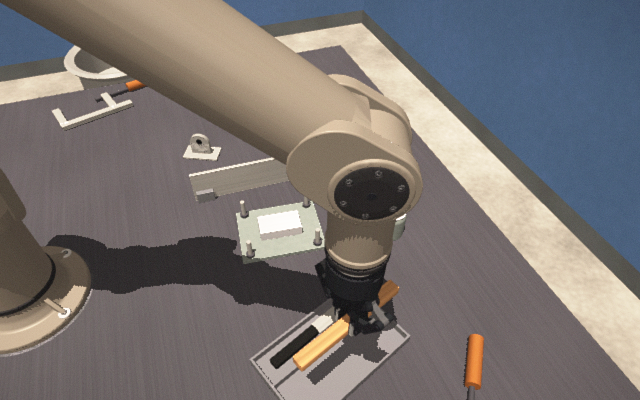

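The brush is held squarely. In the wrist view the tray's far corners are at (172,22) and (376,22), and the side view now shows the bare pad at (280,222). I'll check the tray and the brush offset from these, and the pad from the side view.

Run:
```python
from h import *
np.set_printoptions(precision=1,suppress=True)
z=load('w4')
A=ray(z,172,22,.02)*1000;B=ray(z,376,22,.02)*1000;print(A,B,np.linalg.norm(A-B))
u=(A-B)/np.linalg.norm(A-B); ax=np.array([u[1],-u[0],0]);print('yaw',np.degrees(np.arctan2(ax[1],ax[0])),'slot', (A+B)/2-ax*122-u*30)
W=cloud(z);print('bar end',W[18,320]*1000, W[60,320]*1000)
z=load('s2');W=cloud(z);X,Y,Z=np.moveaxis(W,-1,0)
m=(X>.4)&(X<.6)&(Y>-.06)&(Y<.04)&(Z>.031)&(Z<.041)
k,l,st,_=cv2.connectedComponentsWithStats(m.astype(np.uint8));i=1+st[1:,4].argmax();P=W[l==i]
print('pad',cv2.minAreaRect((P[:,:2]*1000).astype(np.float32)),P.mean(0)*1000)
for nm,cond in(('studs',(Z>.046)&(Z<.06)&(X>.4)&(X<.62)&(Y>-.1)&(Y<.08)),):
    k,l,st,c=cv2.connectedComponentsWithStats(cond.astype(np.uint8))
    for i in range(1,k):print(nm,st[i,4],W[l==i].mean(0)*1000)
```

```text
[ 604.4 -203.    20. ] [ 653.9 -341.8   20. ] 147.35120930586933
yaw 19.628853441473293 slot [ 524.3 -341.6   20. ]
bar end [ 618.8 -310.4  162.2] [ 606.4 -314.9  160.1]
pad ((512.9464721679688, -15.084600448608398), (53.783756256103516, 90.06909942626953), 83.28543090820312) [512.4 -16.6  35.8]
studs 1 [586.3  28.2  47.4]
studs 26 [448.8  48.9  52.8]
studs 28 [576.2 -81.6  53.1]
studs 29 [433.8 -63.1  53.4]
```

Request:
send_rows(steps=[[25, 0, 0, 0, 0, 0, 1], [40, 0, 0, 0, 0, 0, 1], [40, 0, 0, 0, 0, 0, 1], [20, 0, 0, 0, 0, 0, 1], [8, 0, 0, 0, 0, 0, 1], [4, 0, 0, 0, 0, 0, 1], [2.5, 0, 0, 0, 0, 0, 1], [0, 0, 0, 0, 0, 0, 1], [0, 0, 0, 0, 0, 0, 1], [0, 0, 0, 0, 0, 0, 1]])

```text
time: 6.9
tool_pos: [0.5259, -0.3444, 0.0092]
ee_rot: [[0.001, 0.338, -0.941], [-0.001, -0.941, -0.338], [-1.0, 0.001, -0.001]]
force: [0.1, 0.2, -1.4]
opening: 0.0211
```

Request:
send_rows(steps=[[1, 0, 0, 0, 0, 0, 1], [1, 0, 0, 0, 0, 0, 1], [0, 0, 0, 0, 0, 0, 1], [0, 0, 0, 0, 0, 0, 1]])

```text
time: 7.3
tool_pos: [0.5256, -0.3442, 0.007]
ee_rot: [[0.0, 0.338, -0.941], [-0.0, -0.941, -0.338], [-1.0, 0.0, -0.0]]
force: [-1.2, 0.8, 4.9]
opening: 0.021
```

Contact with the floor (+6 N), so I'll open part way and rise.

Request:
send_rows(steps=[[0, 0, 0, 0, 0, 0, 0.3], [0, 0, 0, 0, 0, 0, 0.15], [0, 0, 0, 0, 0, 0, 0.15], [0, 0, 0, 0, 0, 0, 0.15], [0, 0, 0, 0, 0, 0, 0.15], [-10, 0, 0, 0, 0, 0, 0.15], [-30, 0, 0, 0, 0, 0, 0.15], [-45, 0, 0, 0, 0, 0, -1], [-45, 0, 0, 0, 0, 0, -1], [-45, 0, 0, 0, 0, 0, -1], [0, 0, 0, 0, 0, 0, -1]])

```text
time: 8.4
tool_pos: [0.5293, -0.346, 0.1895]
ee_rot: [[0.011, 0.338, -0.941], [-0.006, -0.941, -0.338], [-1.0, 0.01, -0.009]]
force: [1.3, -0.5, 1.0]
opening: 0.0857
```

Run:
```python
from h import *
snap('wrist','w5');z=load('w5');W=cloud(z);hsv=cv2.cvtColor(z['im'],cv2.COLOR_RGB2HSV);h,s=hsv[...,0],hsv[...,1]
m=(h>5)&(h<22)&(s>110)&(W[...,2]<.03)&(W[...,2]>.014);m&=(abs(W[...,0]-.525)<.15)&(abs(W[...,1]+.34)<.09)
P=W[m];print(cv2.minAreaRect((P[:,:2]*1000).astype(np.float32)),np.median(P[:,2]))
go([.400,.3095,.15],64)
```

```text
((527.25390625, -342.23370361328125), (196.89491271972656, 21.2020206451416), 19.597171783447266) 0.021332447791877485
t 8.45 tcp [ 0.5276 -0.3452  0.1861] yaw -70.22 tilt [ 0.0063 -0.0053] open 0.0855 F [-0.1073 -0.3554 -0.9614]
turn -134.22 shift after turn [  32.4  532.5 -402. ] before [  32.4 -659.5 -101.3]
```

View pics/w5.png

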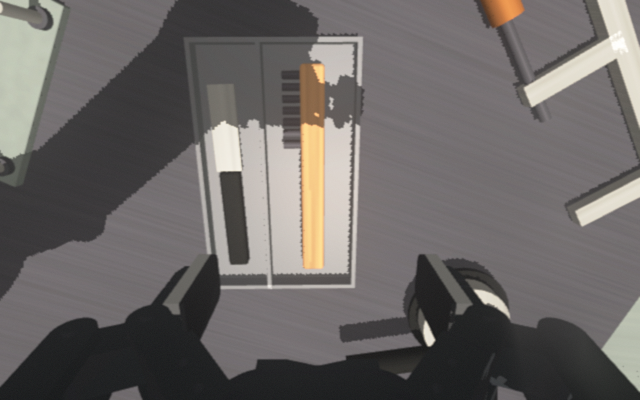

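The brush lies flat in the wide compartment at (527,-342), level with the slot centre. Next, the lug.

Request:
send_rows(steps=[[0, -20, -3, 0, 0, 0, -1], [0, -38, -6, 0, 0, 0, -1], [0, -38, -6, 0, 0, 0, -1], [0, -38, -6, 0, 0, 0, -1], [0, -38, -6, 0, 0, 0, -1], [0, -38, -6, 0, 0, 0, -1], [0, -38, -6, 0, 0, 0, -1], [0, -38, -6, 0, 0, 0, -1], [0, -38, -6, 0, 0, 0, -1], [0, -38, -6, 0, 0, 0, -1], [0, -38, -6, 0, 0, 0, -1], [0, -38, -6, 0, 0, 0, -1], [0, -38, -6, 0, 0, 0, -1], [0, -38, -6, 0, 0, 0, -1], [0, -38, -6, 0, 0, 0, -1], [0, -38, -6, 0, 0, 0, -1], [0, -38, -6, 0, 0, 0, -1], [0, -31, -3, 0, 0, 0, -1], [0, 0, 0, 0, 0, 0, -1]])

```text
time: 10.35
tool_pos: [0.3957, 0.3151, 0.181]
ee_rot: [[-0.002, 0.345, -0.939], [0.002, -0.939, -0.345], [-1.0, -0.003, 0.001]]
force: [-0.2, 0.1, 0.6]
opening: 0.0854
```

Request:
send_rows(steps=[[0, 0, 0, -8.4, 0, 0, -1], [0, 0, 0, -8.4, 0, 0, -1], [0, 0, 0, -8.4, 0, 0, -1], [0, 0, 0, -8.4, 0, 0, -1], [0, 0, 0, -8.4, 0, 0, -1], [0, 0, 0, -8.4, 0, 0, -1], [0, 0, 0, -8.4, 0, 0, -1], [0, 0, 0, -8.4, 0, 0, -1], [0, 0, 0, -8.4, 0, 0, -1], [0, 0, 0, -8.4, 0, 0, -1], [0, 0, 0, -8.4, 0, 0, -1], [0, 0, 0, -8.4, 0, 0, -1], [0, 0, 0, -8.4, 0, 0, -1], [0, 0, 0, -8.4, 0, 0, -1], [0, 0, 0, -8.4, 0, 0, -1], [0, 0, 0, -8.4, 0, 0, -1], [0, 0, 0, 0, 0, 0, -1], [0, 0, 0, 0, 0, 0, -1], [0, 0, 0, 0, 0, 0, -1]])

```text
time: 12.25
tool_pos: [0.3982, 0.3101, 0.1811]
ee_rot: [[-0.0, 0.438, 0.899], [-0.001, 0.899, -0.438], [-1.0, -0.001, 0.0]]
force: [0.5, 0.5, 0.3]
opening: 0.0855
```

Run:
```python
from h import *
print(r.sense()['q'])
go([.400,.3095,.15],64)
snap('wrist','w6');z=load('w6');W=cloud(z);X,Y,Z=np.moveaxis(W,-1,0)
b=(X<.5)&(X>.3)&(Y>.2)&(Y<.42)
for nm,m in (('foot',b&(Z>.003)&(Z<.07)),('foottop',b&(Z>.003)&(Z<.01)),('fintop',b&(Z>.02)&(Z<.07)),('top',b&(Z>.055)&(Z<.075))):
    P=W[m];print(nm,len(P),cv2.minAreaRect((P[:,:2]*1000).astype(np.float32)),P.max(0))
```

```text
[ 0.06446943  0.45317947 -1.05745187  1.95696665  0.46942215  1.00361853
 -0.09530729]
t 12.25 tcp [0.3982 0.3101 0.1811] yaw 64.01 tilt [-0.0007  0.    ] open 0.0855 F [0.4668 0.5211 0.2893]
turn 0.01 shift after turn [31.1  0.3  1.9] before [31.1  0.3  1.9]
foot 4624 ((400.4490966796875, 313.82427978515625), (49.94458770751953, 90.37644958496094), 63.2581901550293) [0.4514 0.3559 0.0639]
foottop 3883 ((400.4490966796875, 313.82427978515625), (49.94458770751953, 90.37644958496094), 63.2581901550293) [0.4514 0.3559 0.0079]
fintop 721 ((398.6860046386719, 315.0523681640625), (9.87628173828125, 46.55895233154297), 64.04116821289062) [0.4206 0.3295 0.0639]
top 494 ((400.1509704589844, 314.32867431640625), (9.732928276062012, 36.06745910644531), 63.92259979248047) [0.4181 0.3263 0.0639]
```

View pics/w6.png

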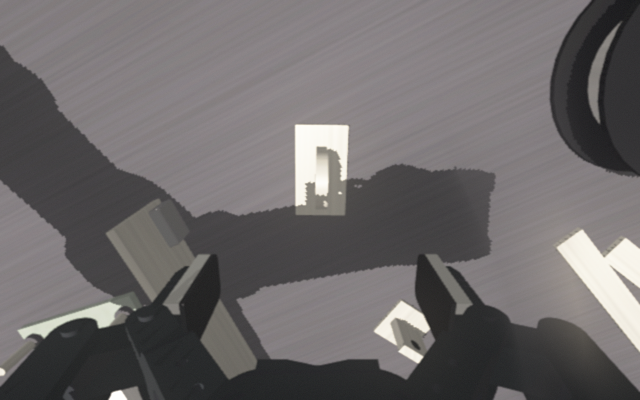

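The lug is upright at wrist (322,170), its foot parallel to the tool; fin yaw is about -26°. Now I'll descend and grip.

Request:
send_rows(steps=[[20, 3, 0.8, 0, 0, 0, -1], [40, 0, 0, 0, 0, 0, -1], [40, 0, 0, 0, 0, 0, -1], [30, 0, 0, 0, 0, 0, -1], [15, 0, 0, 0, 0, 0, -1], [10, 0, 0, 0, 0, 0, -1], [0, 0, 0, 0, 0, 0, -1], [0, 0, 0, 0, 0, 0, -1]])

```text
time: 13.1
tool_pos: [0.4009, 0.3136, 0.0273]
ee_rot: [[0.001, 0.436, 0.9], [0.001, 0.9, -0.436], [-1.0, 0.002, 0.001]]
force: [-0.8, 0.4, 0.8]
opening: 0.0854
```

Run:
```python
from h import *
go([.4003,.3125,.026],64)
snap('wrist','w7')
```

```text
t 13.1 tcp [0.4009 0.3136 0.0273] yaw 64.18 tilt [0.0016 0.0007] open 0.0854 F [-0.7952  0.4246  0.8138]
turn 0.18 shift after turn [ 1.3 -1.3 -0. ] before [ 1.3 -1.3 -0. ]
```

View pics/w7.png

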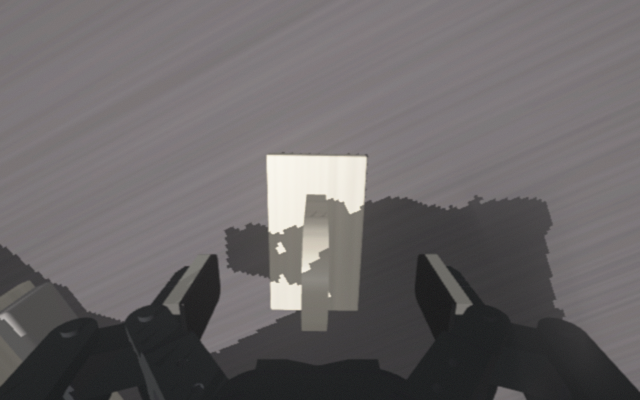

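The fin (x≈316) is midway between the pads. Closing.

Request:
send_rows(steps=[[0, 0, 0, 0, 0, 0, 0], [0, 0, 0, 0, 0, 0, 1], [0, 0, 0, 0, 0, 0, 1], [0, 0, 0, 0, 0, 0, 1], [0, 0, 0, 0, 0, 0, 1], [0, 0, 0, 0, 0, 0, 1], [0, 0, 0, 0, 0, 0, 1], [0, 0, 0, 0, 0, 0, 1], [0, 0, 0, 0, 0, 0, 1], [0, 0, 0, 0, 0, 0, 1]], grip_force=80)

```text
time: 14.15
tool_pos: [0.4004, 0.313, 0.0265]
ee_rot: [[0.0, 0.435, 0.9], [-0.0, 0.9, -0.435], [-1.0, 0.0, 0.0]]
force: [-0.5, -1.1, 6.0]
opening: 0.0087
```

Request:
send_rows(steps=[[-10, 0, 0, 0, 0, 0, 1], [-30, 0, 0, 0, 0, 0, 1], [-30, 0, 0, 0, 0, 0, 1], [-30, 0, 0, 0, 0, 0, 1], [-30, 0, 0, 0, 0, 0, 1], [-15, 0, 0, 0, 0, 0, 1], [0, 0, 0, 0, 0, 0, 1], [0, 0, 0, 0, 0, 0, 1], [0, 0, 0, 0, 0, 0, 1]])

```text
time: 15.05
tool_pos: [0.3996, 0.3118, 0.1697]
ee_rot: [[-0.002, 0.435, 0.9], [-0.002, 0.9, -0.435], [-1.0, -0.003, -0.001]]
force: [-0.9, -1.2, -3.7]
opening: 0.0089
```

Run:
```python
from h import *
go([.5126,-.0142,.171],82.5)
snap('wrist','w8');snap('scene','c8');snap('side','s8')
z=load('w8');W=cloud(z);X,Y,Z=np.moveaxis(W,-1,0)
m=(X>.3)&(X<.5)&(Y>.22)&(Y<.42)&(Z>.06);u=np.zeros_like(m);u[100:330,200:420]=1;P=W[m&u];print(np.percentile(P,[1,50,99],axis=0))
m2=m&u&(Z<.17);P=W[m2];print(cv2.minAreaRect((P[:,:2]*1000).astype(np.float32)),np.percentile(P[:,2],[2,50,98]))
```

```text
t 15.05 tcp [0.3996 0.3118 0.1697] yaw 64.2 tilt [-0.0026 -0.0012] open 0.0089 F [-0.8806 -1.1721 -3.6532]
turn -18.3 shift after turn [  -1.  -308.5  154.6] before [  -1.  -244.3  243.7]
[[0.3541 0.2876 0.147 ]
 [0.3855 0.32   0.1967]
 [0.4111 0.3487 0.2383]]
((387.4777526855469, 318.746826171875), (50.13933181762695, 63.36450958251953), 63.93201446533203) [0.1468 0.1485 0.1593]
```

View pics/w8.png

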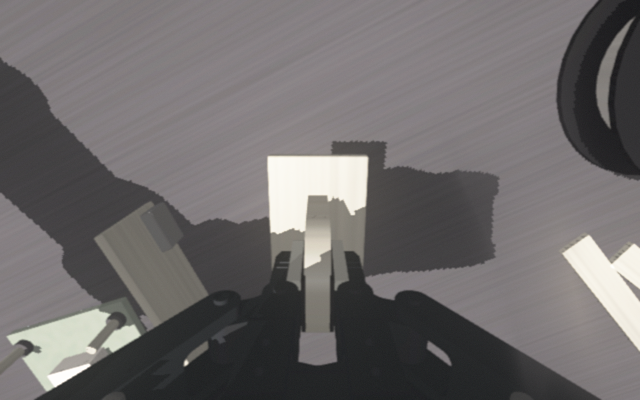

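View pics/s8.png

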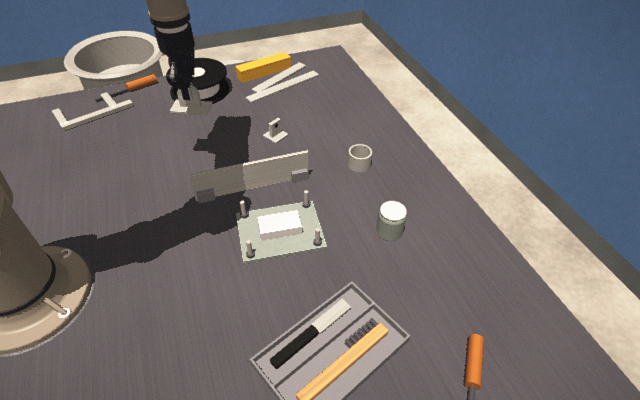

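The lug is held upright, lifted 143 mm, with its shadow clear on the table; the pad is fully visible at side (280,223). I'll compute the lug's offset in the hand and refine the pad.

Run:
```python
from h import *
np.set_printoptions(precision=1,suppress=True)
z=load('w8');A=ray(z,268,156,.149);B=ray(z,367,156,.149);tcp=np.array([.3996,.3118,.149])
m=(A+B)/2;Rz=np.array([.9,-.435,0]);Ry=np.array([.435,.9,0]);print('foot far edge rel tool z,y mm',(m-tcp)@Rz*1000,(m-tcp)@Ry*1000,'width',np.linalg.norm(A-B)*1000,'dir',np.degrees(np.arctan2(*(A-B)[1::-1])))
z=load('w6');  # same edge before, table
for n in('s8','c8'):
    z=load(n);W=cloud(z);X,Y,Z=np.moveaxis(W,-1,0)
    off=np.nanmedian(Z[(abs(X-.51)<.05)&(Y<-.12)&(Y>-.17)]);print(n,'table',off*1000)
    m=(X>.42)&(X<.6)&(Y>-.06)&(Y<.04)&(Z-off>.032)&(Z-off<.039)
    m=cv2.morphologyEx(m.astype(np.uint8),cv2.MORPH_OPEN,np.ones((2,2)))
    k,l,st,_=cv2.connectedComponentsWithStats(m);i=1+st[1:,4].argmax();P=W[l==i]
    print('pad',[np.round(t,1) for t in cv2.minAreaRect((P[:,:2]*1000).astype(np.float32))])
    m=(X>.38)&(X<.64)&(Y>-.12)&(Y<.09)&(Z-off>.006)&(Z-off<.06)
    k,l,st,_=cv2.connectedComponentsWithStats(m.astype(np.uint8));i=1+st[1:,4].argmax();P=W[l==i]
    print('plate',[np.round(t,1) for t in cv2.minAreaRect((P[:,:2]*1000).astype(np.float32))])
    k,l,st,_=cv2.connectedComponentsWithStats(((X>.38)&(X<.64)&(Y>-.12)&(Y<.09)&(Z-off>.049)&(Z-off<.06)).astype(np.uint8))
    for i in range(1,k):print('stud',st[i,4],W[l==i].mean(0)*1000)
```

```text
foot far edge rel tool z,y mm -45.222803660466646 1.0367261219329125 width 48.3824716709006 dir -115.81140758648142
s8 table 0.885382676548363
pad [array([529.2, -29.8]), array([113.7,  50.5]), np.float64(27.6)]
plate [array([513.2, -14.7]), array([143.5, 179.8]), np.float64(82.6)]
stud 18 [591.   31.2  55.1]
stud 20 [449.   49.4  54.2]
stud 23 [576.3 -81.5  54.5]
stud 23 [433.8 -62.9  55.1]
c8 table -2.468580997610159
pad [array([498.7,  -8.3]), array([ 59.7, 125.5]), np.float64(82.0)]
plate [array([513.3, -15.7]), array([140.5, 186.1]), np.float64(82.7)]
stud 12 [451.5  49.6  50.5]
stud 14 [435.9 -63.1  51. ]
stud 18 [593.5  31.1  50.3]
stud 17 [578.6 -82.4  51.3]
```

Request:
send_rows(steps=[[0, 0, 0, -6.1, 0, 0, 1], [0, 0, 0, -6.1, 0, 0, 1], [0, 0, 0, -6.1, 0, 0, 1], [0, -15, 7, 0, 0, 0, 1], [0, -24, 12, 0, 0, 0, 1], [0, -24, 12, 0, 0, 0, 1], [0, -24, 12, 0, 0, 0, 1], [0, -24, 12, 0, 0, 0, 1], [0, -24, 12, 0, 0, 0, 1], [0, -24, 12, 0, 0, 0, 1], [0, -24, 12, 0, 0, 0, 1], [0, -24, 12, 0, 0, 0, 1], [0, -24, 12, 0, 0, 0, 1], [0, -24, 12, 0, 0, 0, 1], [0, -24, 12, 0, 0, 0, 1], [0, -24, 12, 0, 0, 0, 1], [0, -15, 8, 0, 0, 0, 1], [0, 0, 0, 0, 0, 0, 1], [0, 0, 0, 0, 0, 0, 1]])

```text
time: 17.1
tool_pos: [0.5161, -0.0223, 0.171]
ee_rot: [[-0.001, 0.13, 0.991], [0.001, 0.991, -0.13], [-1.0, 0.001, -0.001]]
force: [0.4, 0.6, -4.8]
opening: 0.0091
```

Run:
```python
from h import *
go([.5133,-.015,.0715],82.6);print(r.sense()['q'])
snap('wrist','w9')
```

```text
t 17.1 tcp [ 0.5161 -0.0223  0.171 ] yaw 82.5 tilt [ 0.001  -0.0007] open 0.0091 F [ 0.351   0.5722 -4.7699]
turn -0.1 shift after turn [99.6  6.8 -3.6] before [99.6  6.8 -3.6]
[ 0.7926  0.5239 -1.1158  1.9385  0.551   1.028   0.8686]
```

View pics/w9.png

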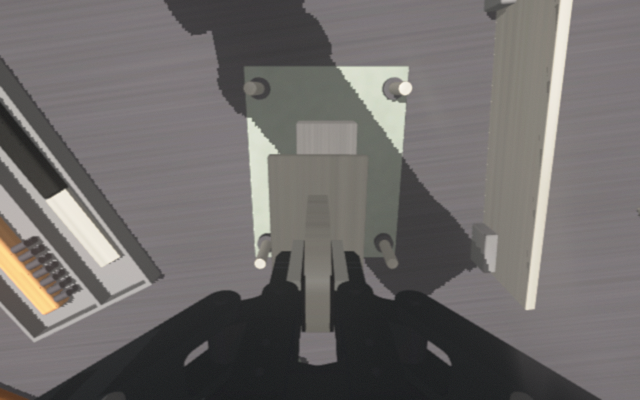

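The lug hangs over the pad, parallel to it; four studs are visible at about (256,88), (404,88), (261,262), (391,260).

Run:
```python
from h import *
np.set_printoptions(precision=1,suppress=True)
z=load('w9');W=cloud(z);X,Y,Z=np.moveaxis(W,-1,0)
b=(X>.38)&(X<.64)&(Y>-.12)&(Y<.09)
k,l,st,c=cv2.connectedComponentsWithStats((b&(Z>.047)&(Z<.06)).astype(np.uint8))
for i in range(1,k):
    if st[i,4]>20:print('stud',st[i],W[l==i].mean(0)*1000)
P=W[b&(Z>.006)&(Z<.013)];print('plate',[np.round(t,1) for t in cv2.minAreaRect((P[:,:2]*1000).astype(np.float32))])
P=W[b&(Z>.03)&(Z<.038)&(X>.51)&(abs(Y+.015)<.04)];print('pad far end',[np.round(t,1) for t in cv2.minAreaRect((P[:,:2]*1000).astype(np.float32))],P.max(0)*1000)
s=r.sense();R=s['ee_rot'];
P=W[b&(Z>.138)&(Z<.156)];Q=(P-s['tool_pos'])@R*1000;print('foot in tool',np.percentile(Q,[1,99],axis=0))
m=(b&(Z>.14)&(Z<.153)).astype(np.uint8);print(cv2.minAreaRect(np.argwhere(m)[:,::-1].astype(np.float32)))
```

```text
stud [244  81  15  15 165] [433.9 -59.5  53.8]
stud [397  81  15  15 169] [448.6  52.2  53.6]
stud [255 255  12  14 130] [575.2 -78.4  53. ]
stud [385 255  13  14 134] [590.   33.7  52.9]
plate [array([512.2, -12.9]), array([140.3, 179.1]), np.float64(82.4)]Traceback (most recent call last):
  File "<stdin>", line 9, in <module>
    return umr_maximum(a, axis, None, out, keepdims, initial, where)
ValueError: zero-size array to reduction operation maximum which has no identity
```

Two wrist views from opposite sides agree on the pad centre: (512.4,-13.3). The scene and side views put it about 2 mm off that, within calibration. I'll correct the position first, then descend.

Request:
send_rows(steps=[[0, 4, -2.4, 0, 0, 0, 1], [0, 4, -2.4, -0.1, 0, 0, 1], [0, 0, 0, 0, 0, 0, 1], [15, 0, 0, 0, 0, 0, 1], [20, 0, 0, 0, 0, 0, 1], [20, 0, 0, 0, 0, 0, 1], [15, 0, 0, 0, 0, 0, 1], [0, 0, 0, 0, 0, 0, 1], [0, 0, 0, 0, 0, 0, 1], [0, 0, 0, 0, 0, 0, 1]])

```text
time: 18.15
tool_pos: [0.5134, -0.0143, 0.1021]
ee_rot: [[0.001, 0.129, 0.992], [0.0, 0.992, -0.129], [-1.0, 0.0, 0.001]]
force: [0.4, -0.2, -4.1]
opening: 0.0092
```

Run:
```python
from h import *
go([.5124,-.0137,.0715],82.6)
```

```text
t 18.15 tcp [ 0.5134 -0.0143  0.1021] yaw 82.6 tilt [0.0004 0.0015] open 0.0092 F [ 0.4002 -0.2441 -4.1264]
turn -0.0 shift after turn [30.6  0.5 -1.1] before [30.6  0.5 -1.1]
```

Request:
send_rows(steps=[[10, 0, -0.5, 0, 0, 0, 1], [10, 0, 0, 0, 0, 0, 1], [6, 0, 0, 0, 0, 0, 1], [4, 0, 0, 0, 0, 0, 1], [0, 0, 0, 0, 0, 0, 1], [0, 0, 0, 0, 0, 0, 1], [0, 0, 0, 0, 0, 0, 1], [0, 0, 0, 0, 0, 0, 1], [0, 0, 0, 0, 0, 0, 1]])

```text
time: 19.05
tool_pos: [0.5123, -0.0145, 0.0715]
ee_rot: [[0.0, 0.129, 0.992], [-0.0, 0.992, -0.129], [-1.0, -0.0, 0.0]]
force: [-0.2, -0.5, -3.4]
opening: 0.0089
```

Run:
```python
from h import *
go([.5124,-.0137,.0715],82.6)
for n in('wrist','scene','side'): snap(n,n+'F')
np.set_printoptions(precision=1,suppress=True)
for n in('wristF','sideF','sceneF'):
    z=load(n);W=cloud(z);X,Y,Z=np.moveaxis(W,-1,0);off=0
    b=(X>.42)&(X<.6)&(Y>-.06)&(Y<.04)
    P=W[b&(Z>.044)&(Z<.056)]; print(n,'foot',[np.round(t,1) for t in cv2.minAreaRect((P[:,:2]*1000).astype(np.float32))],np.percentile(P[:,2],[5,50,95])*1000)
a=cv2.imread('pics/sideF.png')[150:290,200:370];b=cv2.imread('pics/sceneF.png')[130:250,260:400]
cv2.imwrite('pics/F.png',np.hstack([cv2.resize(a,(400,330),interpolation=3),cv2.resize(b,(385,330),interpolation=3)]))
s=r.sense();print(s['tool_pos'],s['dq'])
```

```text
t 19.05 tcp [ 0.5123 -0.0145  0.0715] yaw 82.59 tilt [-0.      0.0005] open 0.0089 F [-0.1779 -0.4743 -3.3934]
turn -0.01 shift after turn [ 0.   0.8 -0. ] before [ 0.   0.8 -0. ]
wristF foot [array([480.8, -23.7]), array([80. , 96.9]), np.float64(85.4)] [49.1 50.3 51.6]
sideF foot [array([513.8, -16.3]), array([179.2,  74.4]), np.float64(11.1)] [48.2 51.7 54.3]
sceneF foot [array([513.3, -16.5]), array([185.5,  70.5]), np.float64(11.4)] [45.7 48.8 52. ]
[ 0.5 -0.   0.1] [ 0.  0. -0.  0. -0.  0.  0.]
```

View pics/F.png

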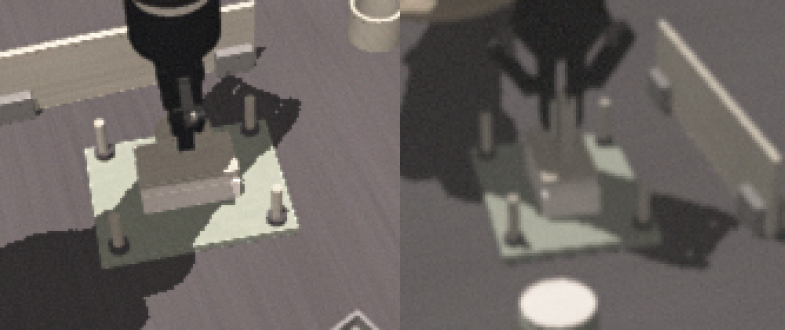

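View pics/wristF.png

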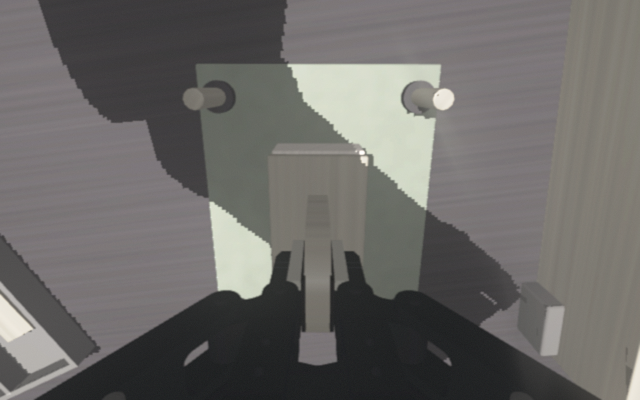

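View pics/sideF.png

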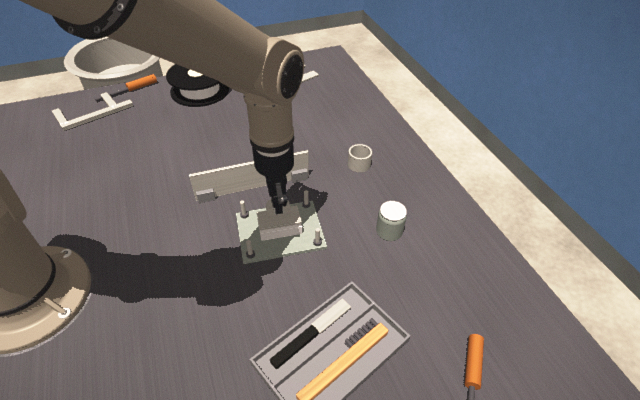

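Run:
```python
from h import *
np.set_printoptions(precision=1,suppress=True)
z=load('wristF');s=r.sense();R=s['ee_rot']
f=lambda u,v,h:((ray(z,u,v,h)-s['tool_pos'])@R*1000)[1:]
print('pad',f(275,145,.035),f(362,145,.035)); print('foot',f(269.5,156,.051),f(367.5,156,.051))
```

```text
pad [-21.4 -47.6] [ 24.8 -47.6]
foot [-22.2 -44.8] [ 25.6 -44.8]
```

Relative to the pad, the lug is aligned across, within 3 mm along, and about 9–10 mm above. Handing in.

```bash
python3 -c "
from station import r
print(r.sense()['opening'],r.sense()['force']);print(r.sign_off())"
```

```text
0.00904596301232045 [-0.0819758  -0.12742428 -3.80411327]
the job is handed in; nothing more can be done
None
```

The job is handed in at about 19 s of the 64 s allowed; the hand-in reports no verdict.

- **Brush:** it is released and lies flat in the wide tray compartment. Its bar centre measured about (527, -342) mm against a compartment centre of about (525, -342) mm. Both yaws are near 20°.
- **Lug:** gripped by the fin at 80 N and carried over the fence with its underside about 143 mm above the table. It is held still over the pad in the gripper, level to within 0.01 rad.
- **Final position:** the underside is about 9–10 mm above the pad and yaw is within about 0.5°. In the wrist view the lug is centred across the pad and within about 3 mm along it. The tool force matches the lug's weight alone (-3.8 N), so nothing else is being touched.
- **Checks that disagreed:** the scene and side cameras put the pad centre about 2–3 mm away from the wrist camera's figure. I used the wrist camera because two views from opposite sides agreed. My final depth fit of the lug's foot failed because the mask took in other parts, so I checked alignment from edge rays instead.

The final side view shows the scraper, pipe and tin where they were. The gripper hides the short lug in it, but in the view just after the lug was lifted it had not moved.

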